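Register a battery box in the corner of a test nest

ROBOT

A 6-joint arm with a two-finger parallel gripper is mounted at the origin on the work surface; the furniture and walls round the work are solid. World frame = base frame: x ahead of the robot, y to its left, z up, the work surface at z = 0. Lengths are in mm, angles in degrees, forces in N, time in s.
With the tool pointing down it reaches from about 300 to 850 mm from the base axis. Payload 4.2 kg.
Tool frame: the origin (TCP) lies between the finger pads; the fingertips stand 11 mm ahead of it and the grasp point (between the pads) lies 8 mm behind it (env.tips_ahead is the distance from the TCP to the fingertips, in mm); z points along the fingers, y is the line along which they close (so a half turn about z gives the same grasp; the last joint's range is limited). The gripper opens to 91 mm and grips with 3 to 60 N. Pads are 32 mm wide; open, the fingers measure 118 mm over their backs; the gripper's body (76 mm by 178 mm) begins 60 mm behind the grasp point.
Start: joints at [-65.489, 18.312, 89.639, -0, 72.044, -1.146], TCP at [248.97, -518.32, 224.976] pointing down, gripper open.
Joint ranges: [-177.97, 177.97], [-48.28, 115.42], [12.27, 149.76], [-77.06, 257.06], [2.81, 150.46], [-146.56, 146.56]. Speed limits (degrees/s): [147.25, 147.25, 180, 180, 180, 180].

INTERFACE

Orientations are given as [roll, pitch, yaw] about the fixed x, y, z axes, in that order (R = Rz(yaw) Ry(pitch) Rx(roll)).
In Python, from workcell import env, cams gives the robot as it stands.
- The arm moves only by the tool step_arm, never from a script. Its arguments are lists of equal length, an entry for each row: "linear": the shift along the tool's x, y, z in units of 30 cm (1.0 is 30 cm), a list of three; "turn": the turn about the tool's z in units of 360 degrees (1.0 is 360 degrees). In form: {"linear": [[tx, ty, tz], ...], "turn": [turn, ...]}. A call has 1 to 20 rows; each row is the pose to reach, as a shift and turn from the pose commanded when the call began, along the tool's axes at that moment, turning the shorter way round; what a row does not reach only later rows make up. A row lasts 1/8 s, in which the tool goes at most 62.5 mm and 10.7 degrees, less where a joint would pass 70% of its speed; a pose out of reach is approached as far as the arm can. A call with a number of a shift or a turn outside -1 to 1 is refused whole. A call with a gripper value outside its range is refused whole. "fingers" is the closure, from -1 (fully open) to 1 (shut), so that 0 is half open, set as the call begins (left out, the last holds). The fingers move at their own pace and stop on an object; "force" is the grip in N (left out, the last holds). Time passes only in rows, so rows that repeat a pose let the fingers close. It gives the time, the measured TCP pose, the force, the opening and the grip force at its end, in the units of the state.
- env.state(): the state, without advancing time (a new reading comes with each control period).
- cams.grab_frame(name): name is "scene" or "top" or "wrist"; returns a dict with "color" (420x560x3 uint8, blue, green, red), "fx", "fy", "cx", "cy" (pixels), "extrinsics" (4x4, takes a point from camera to world coordinates); the wrist camera has in their place "tool_from_camera" (4x4, takes a point from camera to tool coordinates, whose origin is the TCP and whose axes are the flange's). Camera axes: x right, y down, z forward; pixel columns grow to the right and rows downward; lengths in mm; the calibration is good to about 2 mm. A picture is of the moment at which its call begins: read the wrist's pose just before it. There is no depth.
- env.job_done(): hands the job in; it is judged then, once.
The state is a dict: "time_s": time; "qpos": joint angles; "qvel": joint speeds; "effort": joint torques, N m; "ee_pos": TCP position; "ee_rot": TCP orientation; "force": force on the tool from outside, world axes, zero at the start; "torque": the same for the moment, N m; "gripper_width": finger opening in mm; "gripper_force": force on a finger pad.
Only numpy, scipy, OpenCV 4.12 (cv2) and the standard library are available. Lean on these libraries where they do the work, as an engineer would, in place of code of your own. Each camera call takes 0.05 s, during which the arm holds its last target. There are 200 camera calls.

TASK

The black battery box lies loose and skewed on the metal test nest. Push it, without lifting it off the plate, first with its long side squarely against the long rail and then along the rail until its end presses against the end stop, so that it is left in the corner with both edges against the stops. Leave the small relay on the plate where it is.

Things in the scene. Friction and masses are not known exactly. Their poses are not given: they have to be found in the camera images.
- battery_box: Plain black battery box with a small pale label, 38 (x) x 80 (y) x 28 (z) mm, about 160 g, sides upright up to 22 mm, loose on the nest's plate. Origin: centre of its underside; y along its long side, z up. Either end may meet the end stop. About 1 N slides it; the stops are smooth. In the corner its origin is at x = -27 mm in the long rail's frame and y = +48 mm in the end stop's frame.
- long_rail: Steel bar fixed along the nest's far left side, 16 (x) x 176 (y) x 16 (z) mm. Origin: centre of its underside, on the plate's top, 10 mm above the bench; -y along it toward the end stop, z up, -x toward the open plate; the battery box meets its face at x = -8 mm. The nest's fixed plate, 140 x 200 mm, is centred 53 mm toward -x and 3 mm toward +y of this origin.
- end_stop: Shorter fixed steel bar, 55 (x) x 16 (y) x 16 (z) mm, at the rail's far right end, meeting it in a corner; axes parallel to the rail's. Origin: centre of its underside, on the plate's top, 35.5 mm toward -x and 80 mm toward -y of the rail's origin. The battery box's end meets its face at y = +8 mm.
- relay: Bystander: small box-shaped relay, 13 (x) x 29 (y) x 21 (z) mm, loose on the plate near its corner beyond the end stop's free end. Origin: centre of its underside. (A fixed green beam, 150 mm tall, runs past the left of the robot, about 0.19 m from its base axis: a bulky shoulder turned beside it can strike it; reaching in with the tool leaning up to 45 degrees avoids that.)
Not all that is in view belongs to the job. There is more than one size of the battery_box; the job needs the smaller.

How it is judged (in metres and radians):
On the way, in this order (a step that is already met when the one before it is completed fails the run):
1. the battery box's long side is pushed against the long rail, parallel to it within 10 degrees (x of battery_box in the frame of long_rail above -0.037 m and angle between the y axis of battery_box and the y axis of long_rail, either way round below 0.175 rad and contact force between battery_box and long_rail above 0.3 N), for 0.1 s.
2. the battery box's end is then pushed against the end stop, its long side still along the rail (x of battery_box in the frame of long_rail above -0.037 m and angle between the y axis of battery_box and the y axis of long_rail, either way round below 0.175 rad and y of battery_box in the frame of end_stop below 0.058 m and contact force between battery_box and end_stop above 0.3 N), for 0.1 s.
At the end, for the whole second after the job is handed in: The battery box rests flat on the plate in the corner: its long side within 10 mm of the long rail and parallel to it within 10 degrees, its end within 10 mm of the end stop, and it is at rest (x of battery_box in the frame of long_rail above -0.037 m and angle between the y axis of battery_box and the y axis of long_rail, either way round below 0.175 rad and y of battery_box in the frame of end_stop below 0.058 m and angle between battery_box's own z axis and vertical below 0.15 rad and z of battery_box in the frame of long_rail below 0.006 m and linear speed of battery_box below 0.02 m/s); the robot touches nothing.
It fails at once if the battery box is lifted more than 25 mm off the plate (z of battery_box in the frame of long_rail above 0.025 m).
It fails at once if the relay is moved more than 20 mm (distance of relay from where it was at the start of the episode above 0.02 m).
It also fails if it takes over 40 s, if anything falls off the work surface, if the arm or the gripper's body presses on something with over 40 N, if the wrist force passes 120 N, or if a joint passes its speed limit or range.

## Working session

There is one attempt and no reset: what is moved stays moved. The work goes in short steps, Python scripts to look and compute and a tool call to move; the robot and the scene stay as the last step left them, time stands still between calls to the robot, and variables do not carry over. Pictures are saved under pics/ and viewed, at most 10 in all, crops included, and the job is handed in when it is done.

Besides the shell and the picture viewer there is one more tool, called by a JSON object that holds its "api" and its "payload". step_arm: Moves the arm, as the interface text tells. Its arguments: {"type":"object","properties":{"linear":{"type":"array"},"turn":{"type":"array"},"fingers":{"type":"number"},"force":{"type":"number"}},"required":["linear","turn"]}

```bash
mkdir -p pics; python3 - <<'E'
from workcell import env, cams
import cv2,numpy as np
print(env.state())
for n in("top","scene"):
    f=cams.grab_frame(n); cv2.imwrite(f"pics/{n}0.png",f["color"])
    print(n,f["fx"],f["fy"],f["cx"],f["cy"],np.round(f["extrinsics"],3).tolist())
E
```

```text
{'time_s': 0.0, 'qpos': array([-6.54913665e+01,  1.83512039e+01,  8.97063880e+01, -1.33635902e-03,
        7.20423543e+01, -1.14510745e+00]), 'qvel': array([ 0.0573158 , -0.03112618, -0.0344322 ,  0.03559801, -0.01133213,
        0.07235594]), 'effort': array([ 1.21481127e-03, -4.12454188e+01, -2.31974477e+01,  7.27169146e-02,
        4.57131083e-02, -1.55977777e-04]), 'ee_pos': array([ 248.73831733, -517.88373619,  224.12475735]), 'ee_rot': array([-1.79900048e+02, -7.27096436e-04,  2.56541534e+01]), 'force': array([-0.19400746, -0.50457309,  1.22805334]), 'torque': array([ 0.03120339, -0.01684228,  0.03899882]), 'gripper_force': 0.0, 'gripper_width': 91.09046104253139}
top 390.7423708100842 390.7423708100842 274.9472501200191 210.64029471021317 [[0.001, -0.998, 0.062, 295.399], [-1.0, -0.002, -0.004, -349.186], [0.004, -0.062, -0.998, 907.332], [0.0, 0.0, 0.0, 1.0]]
scene 455.5806704574157 455.5806704574157 275.2143029929587 212.00142863523917 [[0.854, -0.336, 0.398, -3.718], [-0.521, -0.54, 0.661, -931.157], [-0.007, -0.772, -0.636, 568.905], [0.0, 0.0, 0.0, 1.0]]
```

View pics/top0.png

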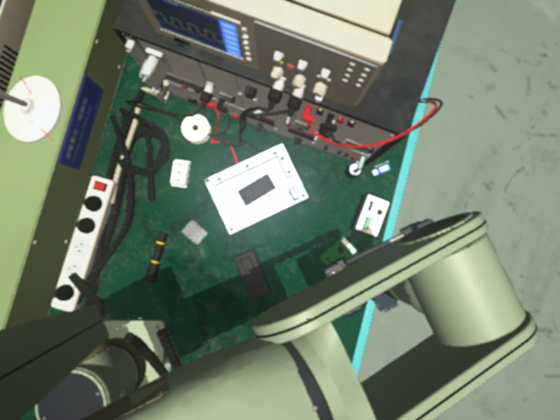

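View pics/scene0.png

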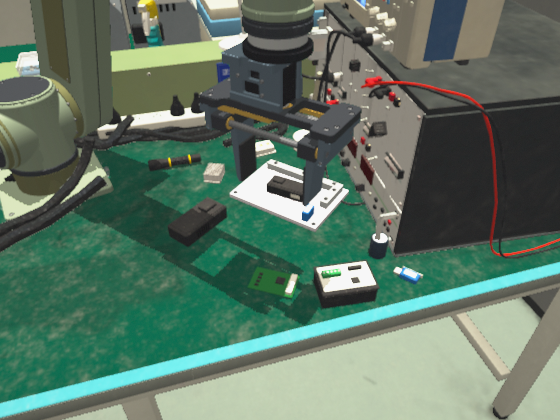

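Candidates for the battery box are a small dark box on the white plate at top (257,190), and a larger black box on the bench at top (252,275). Others are the black-based white box at (372,215) and the dark marker at (157,255). The one lying on the nest, with a pale label, fits. I'll check it in a close crop.

```bash
python3 - <<'E'
import cv2
a=cv2.imread("pics/top0.png")[135:245,195:320]; b=cv2.imread("pics/scene0.png")[145:245,225:355]
a=cv2.resize(a,(400,352),interpolation=cv2.INTER_CUBIC); b=cv2.resize(b,(400,352),interpolation=cv2.INTER_CUBIC)
cv2.imwrite("pics/crop.png",cv2.hconcat([a,b]))
E
```

```text
(no output)
```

View pics/crop.png

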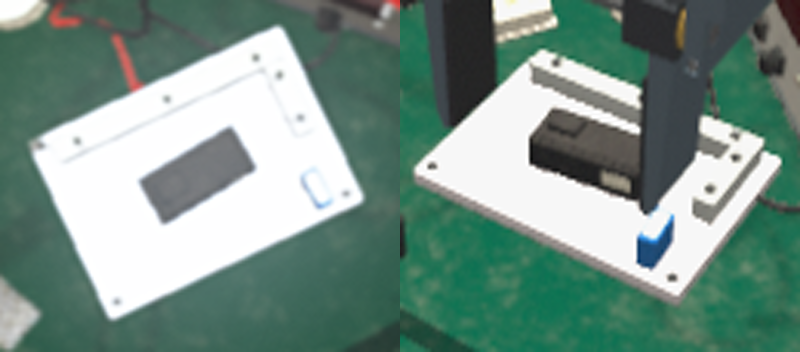

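The left half (top view) shows the box on the plate, skewed slightly from the rail, with the rail along the plate's upper-left edge. The end stop is at the upper right (crop 290,100) and the blue relay at (317,188). The pale label is on the box's end, so this is the right box.

```bash
cat > m.py <<'E'
import cv2,numpy as np
from workcell import env,cams
def cast(f,uv,z):
    uv=np.asarray(uv,float).reshape(-1,2); E=np.array(f["extrinsics"])
    d=np.c_[(uv[:,0]-f["cx"])/f["fx"],(uv[:,1]-f["cy"])/f["fy"],np.ones(len(uv))]@E[:3,:3].T
    return E[:3,3]+d*((z-E[2,3])/d[:,2])[:,None]
def big(mask):
    c,_=cv2.findContours(mask.astype(np.uint8),cv2.RETR_EXTERNAL,cv2.CHAIN_APPROX_NONE)
    return max(c,key=cv2.contourArea)
def rect(f,c,z):
    (p,s,a)=cv2.minAreaRect(cast(f,c,z)[:,:2].astype(np.float32))
    if s[0]>s[1]: s=s[::-1]; a+=90
    # a: direction of width(short) axis; long axis = a+90
    return np.array(p),s,(a+90)%180
R=lambda d:np.array([[np.cos(np.radians(d)),-np.sin(np.radians(d))],[np.sin(np.radians(d)),np.cos(np.radians(d))]])
def look():
    f=cams.grab_frame("top"); im=f["color"]; g=im.max(2)
    roi=np.zeros(g.shape,bool); roi[135:245,195:320]=1
    sat=im.max(2).astype(int)-im.min(2)
    cp=cv2.convexHull(big((g>150)&roi))
    pm=cv2.fillConvexPoly(np.zeros(g.shape,np.uint8),cp,1)>0
    pm=cv2.erode(pm.astype(np.uint8),np.ones((5,5)))>0
    P=rect(f,cp,10); B=rect(f,big((g<140)&(sat<40)&pm),36); 
    rm=(sat>35)&(im[:,:,0]>150)&pm
    L=rect(f,cv2.convexHull(np.vstack([c for c in cv2.findContours(rm.astype(np.uint8),0,1)[0]])),28) if rm.any() else None
    return P,B,L
E
python3 - <<'E'
from m import *
P,B,L=look(); print(P,B,L)
a=P[2]; 
if np.cos(np.radians(a-90))<0:a-=180
r=R(a-90) # rail axes: cols x,y
o=P[0]-r@[-53,3]; print("yaw",a-90,"rail",o)
for q in (B,L): 
    if q: print("in rail",r.T@(q[0]-o),q[2]-a)
E
```

```text
(array([ 421.65188599, -300.06341553]), (186.09112548828125, 204.68202209472656), 115.47093200683594) (array([ 397.36721802, -311.07611084]), (32.45964431762695, 73.1104736328125), 121.21389579772949) (array([ 420.10220337, -336.92144775]), (11.223179817199707, 159.4703369140625), 57.682220458984375)
yaw 25.470932006835938 rail [ 470.79063514 -279.97901033]
in rail [-79.66032929   3.50139673] 5.742963790893555
in rail [-70.24997117 -29.6091176 ] -57.78871154785156
```

```bash
sed -i 's/cp=cv2.convexHull(big((g>150)&roi))/cp=cv2.convexHull(big(cv2.morphologyEx(((im.min(2)>160)\&roi).astype(np.uint8),cv2.MORPH_OPEN,np.ones((7,7)))))/; s/(sat>35)&(im/(sat>45)\&(im/' m.py
python3 - <<'E'
from m import *
P,B,L=look(); print(P,B,L)
a=P[2]; 
if np.cos(np.radians(a-90))<0:a-=180
r=R(a-90)
o=P[0]-r@[-53,3]; print("yaw",a-90,"rail",o)
for q in (B,L): 
    if q: print("in rail",r.T@(q[0]-o),q[2]-a)
t=env.state();c=np.array([0,0])
print(cast(cams.grab_frame("top"),[[195+x/3.2,135+y/3.2] for x,y in [(36,143),(282,28),(363,198),(112,318),(317,188),(64,162),(262,70)]],10).round(1))
E
```

```text
(array([ 403.14599609, -308.52166748]), (143.6777801513672, 203.22967529296875), 115.39656829833984) (array([ 397.40835571, -311.04370117]), (32.721195220947266, 73.2758560180664), 121.65681266784668) (array([ 377.30386353, -398.1439209 ]), (2.268245220184326, 9.041030883789062), 90.10578944534063)
yaw 25.396568298339844 rail [ 452.31077123 -288.50105595]
in rail [-59.26481285   3.18245827] 6.260244369506836
in rail [-114.78205842  -66.87804649] -25.29077885299921
[[ 422.2 -194.1   10. ]
 [ 506.8 -371.7   10. ]
 [ 382.8 -430.2   10. ]
 [ 296.2 -250.    10. ]
 [ 390.  -397.    10. ]
 [ 408.5 -214.5   10. ]
 [ 475.9 -357.2   10. ]]
```

{"api": "step_arm", "payload": {"linear": [[0.14,-0.1,0],[0.28,-0.2,0],[0.42,-0.3,0],[0.559,-0.409,0],[0.559,-0.409,0],[0.559,-0.409,0],[0.559,-0.409,0.15],[0.559,-0.409,0.3],[0.559,-0.409,0.4],[0.559,-0.409,0.4],[0.559,-0.409,0.4]], "turn": [0,0,0,0,0,0,0,0,0,0,0], "fingers": 0.12, "force": 20}}

```text
time_s: 1.62
ee_pos: [347.4, -336.6, 106.0]
ee_rot: [179.9, -0.0, 25.6]
force: [0.5, -0.3, 0.3]
gripper_width: 40.0
gripper_force: 0.0
```

```bash
python3 - <<'E'
from m import *
s=env.state();f=cams.grab_frame("wrist"); a=f["color"];g=cams.grab_frame("scene")["color"]
cv2.imwrite("pics/w1.png",cv2.hconcat([cv2.resize(a,(400,300)),cv2.resize(g[100:280,150:390],(400,300))]))
print(f["fx"],f["cx"],f["cy"],np.round(f["tool_from_camera"],3).tolist(),s["ee_pos"],s["force"])
E
```

```text
364.3213454436367 283.9354469445295 204.333065902168 [[0.0, -0.971, -0.238, 67.346], [1.0, 0.0, -0.0, 0.708], [0.0, -0.238, 0.971, -160.114], [0.0, 0.0, 0.0, 1.0]] [ 347.38767267 -336.5983644   105.95559482] [ 0.54110999 -0.25176132  0.34002893]
```

View pics/w1.png

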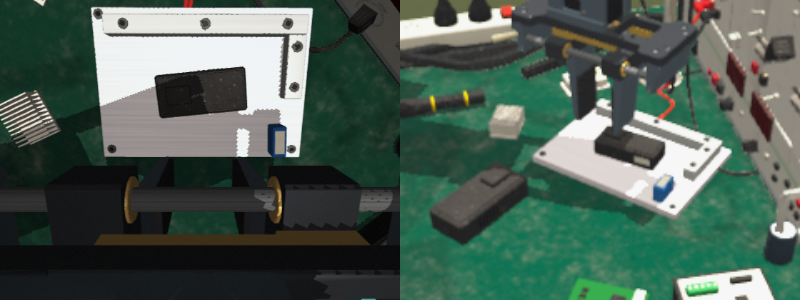

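The box, rail, end stop and relay sit as measured. In the wrist half the box's near edge runs from (160,118) to (247,108), the rail face is at row 38 and the relay at (277,140). The fingers straddle the box's middle with about 17 mm of gap.

{"api": "step_arm", "payload": {"linear": [[0,0,0.13],[0,0,0.26],[0,0,0.26],[0,0,0.26],[0.03,0,0.26],[0.05,0,0.26],[0.07,0,0.26],[0.09,0,0.26],[0.11,0,0.26],[0.13,0,0.26],[0.145,0,0.26],[0.155,0,0.26],[0.155,0,0.26]], "turn": [0,0,0,0,0,0,0,0,0,0,0,0,0]}}

```text
time_s: 3.35
ee_pos: [389.3, -314.8, 26.9]
ee_rot: [180.0, -0.0, 25.7]
force: [-0.3, -0.5, -0.6]
gripper_width: 40.1
gripper_force: 0.0
```

{"api": "step_arm", "payload": {"linear": [[0.007,0,0],[0.014,0,0],[0.02,0,0],[0.025,0,0],[0.03,0,0],[0.03,0,0],[0.03,0,0]], "turn": [0,0,0,0,0,0,0]}}

```text
time_s: 4.22
ee_pos: [393.4, -312.6, 27.0]
ee_rot: [-179.9, 0.4, 25.7]
force: [-13.6, -10.4, 4.6]
gripper_width: 40.1
gripper_force: 8.5
```

{"api": "step_arm", "payload": {"linear": [[-0.04,0,0],[-0.07,0,0],[-0.07,0,-0.1],[-0.07,0,-0.2],[-0.07,0,-0.2],[-0.07,-0.12,-0.2],[0.02,-0.25,-0.2],[0.097,-0.26,-0.2],[0.097,-0.26,-0.2],[0.097,-0.26,-0.2],[0.097,-0.26,-0.2]], "turn": [0,0,0,0,0,0,0,0,0,0,0], "fingers": 1}}

```text
time_s: 5.6
ee_pos: [388.9, -228.5, 86.6]
ee_rot: [-180.0, 0.0, 25.6]
force: [0.3, 0.5, -0.5]
gripper_width: 0.2
gripper_force: 0.0
```

```bash
python3 - <<'E'
from m import *
s=env.state();f=cams.grab_frame("wrist"); a=f["color"];g=cams.grab_frame("scene")["color"]
cv2.imwrite("pics/w2.png",cv2.hconcat([cv2.resize(a,(400,300)),cv2.resize(g[100:280,150:390],(400,300))]))
E
```

```text
(no output)
```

View pics/w2.png

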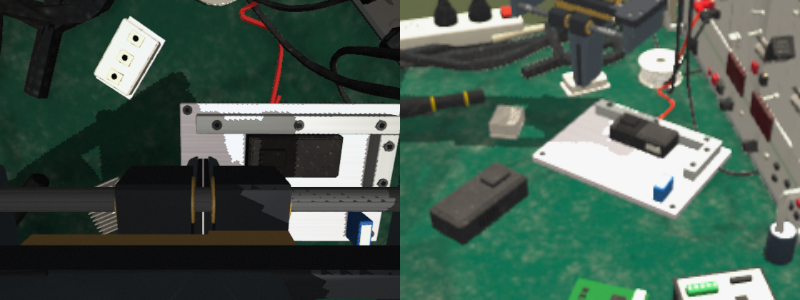

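The box lies flush along the rail (wrist half, from (248,138) to (340,178)) with its near end at column 248, and the relay is untouched. Next I lower the closed fingers and push along the rail toward the stop.

{"api": "step_arm", "payload": {"linear": [[0,0,0.1],[0,0,0.2],[0,0,0.2],[0,0,0.2],[0,0.03,0.2],[0,0.06,0.2],[0,0.08,0.2],[0,0.1,0.2],[0,0.12,0.2],[0,0.14,0.2],[0,0.16,0.2],[0,0.175,0.2],[0,0.185,0.2],[0,0.185,0.2]], "turn": [0,0,0,0,0,0,0,0,0,0,0,0,0,0]}}

```text
time_s: 7.45
ee_pos: [413.9, -278.6, 26.9]
ee_rot: [179.9, -0.0, 25.7]
force: [0.7, -0.0, 0.4]
gripper_width: 0.2
gripper_force: 0.0
```

{"api": "step_arm", "payload": {"linear": [[0,0.007,0],[0,0.014,0],[0,0.02,0],[0,0.026,0],[0,0.03,0],[0,0.03,0],[0,0.03,0]], "turn": [0,0,0,0,0,0,0]}}

```text
time_s: 8.32
ee_pos: [417.0, -285.5, 26.9]
ee_rot: [-179.9, 0.0, 25.6]
force: [-1.3, 4.4, 2.7]
gripper_width: 0.2
gripper_force: 2.6
```

{"api": "step_arm", "payload": {"linear": [[0,0.005,0],[0,0.01,0],[0,0.013,0],[0,0.013,0],[0,0.013,0]], "turn": [0,0,0,0,0]}}

```text
time_s: 8.95
ee_pos: [417.0, -285.7, 26.9]
ee_rot: [-179.5, 0.1, 25.6]
force: [-2.4, 14.6, 10.7]
gripper_width: 0.4
gripper_force: 7.7
```

The push is blocked firmly at about 15 N, so the box is on the stop. I back off, raise the tool and check.

{"api": "step_arm", "payload": {"linear": [[0,-0.03,0],[0,-0.09,0],[0,-0.12,0],[0,-0.12,-0.1],[0,-0.12,-0.25],[-0.2,-0.12,-0.35],[-0.35,-0.12,-0.4],[-0.35,-0.12,-0.4],[-0.35,-0.12,-0.4],[-0.35,-0.12,-0.4]], "turn": [0,0,0,0,0,0,0,0,0,0]}}

```text
time_s: 10.2
ee_pos: [309.4, -302.3, 146.4]
ee_rot: [-180.0, 0.0, 25.7]
force: [-0.2, 0.5, 0.1]
gripper_width: 0.7
gripper_force: 0.0
```

```bash
python3 - <<'E'
from m import *
s=env.state();f=cams.grab_frame("wrist"); a=f["color"];g=cams.grab_frame("scene")["color"]
cv2.imwrite("pics/w3.png",cv2.hconcat([cv2.resize(a,(400,300)),cv2.resize(g[100:280,150:390],(400,300))]))
E
```

```text
(no output)
```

View pics/w3.png

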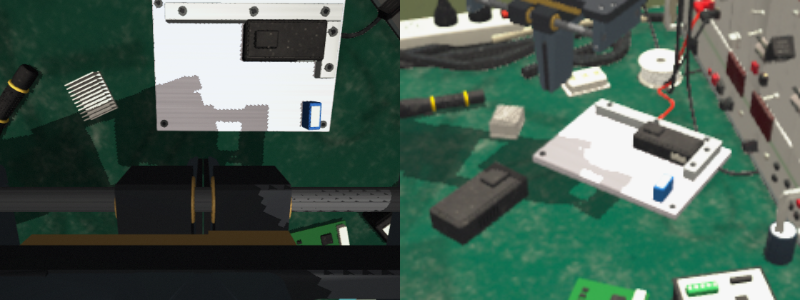

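The box sits in the corner (wrist half, from (243,20) to (325,62)), flush with both the rail and the stop. The relay is still at (313,115) and the arm is clear.

```bash
python3 -c "
from workcell import env
print(env.job_done())"
```

```text
the job is handed in; nothing more can be done
None
```

The job is handed in at about 10 s of the 40 s allowed: the battery box sits in the corner against the long rail and the end stop, and the relay looks unmoved. The hand-in gave no verdict, so I only have the final picture and the contact forces (about 17 N on the rail, 15 N on the stop) to go by.

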